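Prop the bread bin lid open on its stay to air

TASK

The bread bin has just been washed and needs to air: lift its lid until the stiff hinge holds it wide open by itself, flip the stay with the orange ball up to its stop, then lower the lid gently onto the stay, never letting it drop, and let go so that it stays propped ajar. Leave the mug, milk bottle and canister where they stand.

Things in the scene. Friction and masses are not known exactly. Their poses are not given: they have to be found in the camera images.
- bin: Sage-green open bread bin, fixed to the worktop, 220 mm deep (x) by 290 mm wide (y) by 90 mm high, walls 6 mm, inner floor 5 mm above the worktop, empty. Origin: centre of its underside. Its x axis points from the handle side (front, towards the robot) to the hinge side, y along its width, z up.
- lid (a joint): Hinge of the brown wooden lid (226 mm deep, 292 mm wide, 10 mm thick, about 0.36 kg), along the bin's y axis on the far top rim. 0 = closed flat, grows as the front edge rises, stop at 1.62 rad. The hinge is stiff (about 0.2 N m): let go above about 1.2 rad the lid stays where it is, below about 1.0 rad it falls. Resting on the raised stay it reads about 0.61 rad.
- lid_hinge (a point): Middle of the lid's hinge axis: in the bin's frame x = +110 mm, y = 0, z = 90 mm. The lid's underside passes through it.
- lid_handle (a point): Grip point of the dark wooden handle, a solid tab 34 mm wide (along the bin's y), 16 mm thick, that juts 54 mm forward from the middle of the lid's front edge. The point is 258 mm from the hinge axis, 32 mm out from the lid's edge, 22 mm short of the tab's end, and (lid closed) 6 mm above the hinge's height. It turns with the lid; fingers closing along y can let the tab turn between them.
- stay (a joint): Pivot of the steel stay inside the bin, about the bin's x axis. 0 = lying level along the bin's +y under the lid; grows as the orange ball rises; stop at 1.71 rad, which is 0.14 rad past upright, towards the bin's -y end wall, so that the lid's weight holds it there. Light friction (0.02 N m): it falls back if left well short of upright.
- stay_pivot (a point): Pivot of the stay: in the bin's frame x = -50 mm, y = -118 mm, z = 65 mm, on a dark bracket on the end wall.
- stay_ball (a point): Centre of the orange ball (20 mm across) at the stay's free end, 125 mm from the pivot; the rod is 8 mm thick. Lying, it is 25 mm below the bin's rim, 54 mm from the inside of the front wall.
- mug: Blue ceramic mug, 82 mm across, 92 mm high, handle at its +y, standing beyond the bin's -y end. Origin: centre of its underside. Leave alone.
- milk_bottle: Empty glass milk bottle, 74 mm across, 205 mm high, beyond the bin's +y end, nearer the front. Origin: centre of its underside. Leave alone.
- canister: Cream plastic sugar canister with grey lid, 102 mm across, 138 mm high, beyond the bin's +y end, nearer the back. Origin: centre of its underside. Leave alone.

How it is judged:
By the outcome, as a careful person would: the job done as asked, in the order asked, and still so for the second after the job is handed in, with the robot touching nothing.
It also fails if it takes over 70 s, if anything falls off the work surface, if the arm or the gripper's body presses on something with over 40 N, if the wrist force passes 120 N, or if a joint passes its speed limit or range.

ROBOT

A 6-joint arm with a two-finger parallel gripper is mounted at the origin on the work surface. World frame = base frame: x ahead of the robot, y to its left, z up, the work surface at z = 0. Lengths are in mm, angles in rad, forces in N, time in s.
With the tool pointing down it reaches from about 275 to 825 mm from the base axis. Payload 4.9 kg.
Tool frame: the origin (TCP) lies at the very end of the fingers, on their centre line; the grasp point (between the pads) lies 19 mm behind it; z points along the fingers, y is the direction in which the jaws open and shut (so a half turn about z gives the same grasp; the last joint's range is limited). The gripper opens to 85 mm and grips with 20 to 120 N. Pads are 22 mm wide; open, the fingers measure 114 mm over their backs; the gripper's body (76 mm by 85 mm) begins 54 mm behind the grasp point. The pads swing forward as they close: fully open they stand 13 mm farther back than shut.
Start: joints at [-1.36, 0.326, -0.193, 1.052, 0, 1.437], TCP at [185.917, -517.642, 231.281] pointing down, gripper open.
Joint ranges: [-2.65, 2.65], [-0.97, 1.79], [-1.3, 1.35], [-1.93, 2.1], [-1.47, 1.37], [-3.14, 3.14]. Speed limits (rad/s): [2.57, 2.57, 3.14, 3.14, 3.14, 3.14].

INTERFACE

Orientations are given as [roll, pitch, yaw] about the fixed x, y, z axes, in that order (R = Rz(yaw) Ry(pitch) Rx(roll)).
In Python, from bench import bot, solve_ik, imaging gives the robot as it stands. Calls block until the motion is done:
- bot.move_ptp(position, orientation): joint-space move of the TCP to a pose.
- bot.movel(position, rot=None, max_speed=150, threshold=None): straight line of the TCP; rot=None keeps the orientation; max_speed is the mean speed in mm/s. With threshold (N) it stops when the force on the tool has changed by that much, and returns True; else False.
- bot.move_j(angles): joint-space move.
- bot.grip(opening, effort=None): opening from 0.0 (shut) to 1.0 (fully open); effort is the grip in N (None keeps the last); returns when the fingers have stopped.
- bot.dwell(seconds).
- solve_ik(position, orientation): joint angles nearest the present ones, or None.
- bot.get_state(): the state.
- imaging.capture(name): name is "scene" or "side" or "wrist"; returns the picture (400x640x3 uint8, blue, green, red); there is no depth.
- imaging.camera_model(name): a dict with "K" (3x3 intrinsics, pixels), "k1" (the pictures are not rectified: a ray, as slopes to the right and down, at radius r is drawn at 1 + k1 r^2 times it, then the intrinsics apply), "position" and "rotation" of the camera in the world. Camera axes: x right, y up, looking along -z (the intrinsics and any distortion apply to the point x, -y, -z); pixel columns grow to the right and rows downward; lengths in mm; the calibration is good to about 2 mm. A picture is of the moment at which its call begins: read the wrist's pose just before it. camera_model takes no time and is no camera call; for the wrist camera it gives the pose at the moment of the call.
A pose or a line that the arm cannot do raises bot.IKError and nothing moves.
- bot.sign_off(): hands the job in, once; it reports no verdict.
The state is a dict: "t": time; "qpos": joint angles; "joint_velocities": joint speeds; "effort": joint torques, N m; "tcp_pos": TCP position; "orientation": TCP orientation; "contact_force": force on the tool from outside, world axes, zero at the start; "wrist_torque": the same for the moment, N m; "opening": opening from 0.0 (shut) to 1.0 (fully open).
Only numpy, scipy, OpenCV 4.12 (cv2) and the standard library are available. Lean on these libraries where they do the work, as an engineer would, in place of code of your own. Each camera call takes 0.05 s, during which the arm holds its last target.

## Working session

There is one attempt and no reset: what is moved stays moved. The work goes in short steps, each a Python script; the robot and the scene stay as the last script left them, time stands still between calls to the robot, and variables do not carry over. Pictures are saved under pics/ and viewed, and the job is handed in when it is done.

```bash
ls; mkdir -p pics; python3 - <<'E'
from bench import bot, solve_ik, imaging
import cv2
print(bot.get_state())
for n in ["scene","side","wrist"]:
    cv2.imwrite(f"pics/{n}0.png",imaging.capture(n)); print(n,imaging.camera_model(n))
E
```

```text
pics
{'t': 0.0, 'qpos': array([-1.36018679e+00,  3.26918905e-01, -1.93595817e-01,  1.05196613e+00,
       -3.51855075e-05,  1.43664947e+00]), 'joint_velocities': array([-0.00028652, -0.0003452 , -0.00042171, -0.00125267,  0.00072672,
        0.0008278 ]), 'effort': array([-2.53103381e-04, -4.43400764e+01,  2.62438452e+01,  1.53661013e-02,
       -2.89342097e-04,  1.59641409e-06]), 'tcp_pos': array([ 185.78919796, -517.06057624,  230.51088385]), 'orientation': array([-3.13991856e+00, -1.90426775e-04,  3.44756270e-01]), 'contact_force': array([-0.73178835,  0.2554032 ,  0.93734804]), 'wrist_torque': array([-0.01816942,  0.04107136,  0.03352516]), 'opening': 0.9959733428060956}
scene {'K': array([[409.64195476,   0.        , 320.49722211],
       [  0.        , 409.64195476, 197.88809804],
       [  0.        ,   0.        ,   1.        ]]), 'k1': -0.09839289323246964, 'position': array([1363.04420028, -242.0435749 ,  774.71861506]), 'rotation': array([0.86344764, 0.00829083, 1.19776752])}
side {'K': array([[475.41719112,   0.        , 316.80564053],
       [  0.        , 475.41719112, 198.71753084],
       [  0.        ,   0.        ,   1.        ]]), 'k1': -0.051782235870938866, 'position': array([ 411.33513518, -693.57408949, 1022.45830007]), 'rotation': array([ 0.67215118,  0.01470454, -0.25529542])}
wrist {'K': array([[355.77147564,   0.        , 313.18486666],
       [  0.        , 355.77147564, 204.80881202],
       [  0.        ,   0.        ,   1.        ]]), 'k1': -0.06565625230863724, 'position': array([ 253.39880231, -492.73348196,  374.03306334]), 'rotation': array([-0.29076125,  0.00196236, -1.22575833])}
```

View pics/scene0.png

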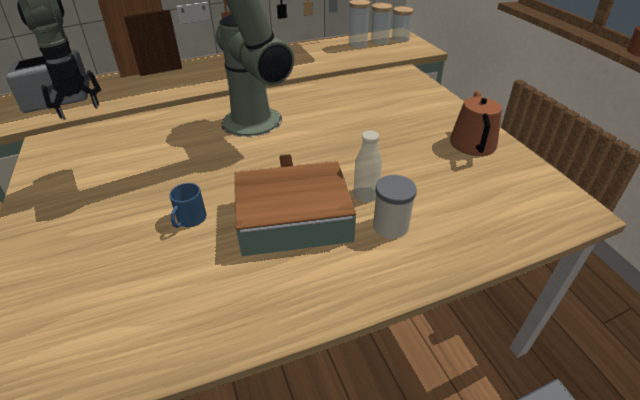

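View pics/side0.png

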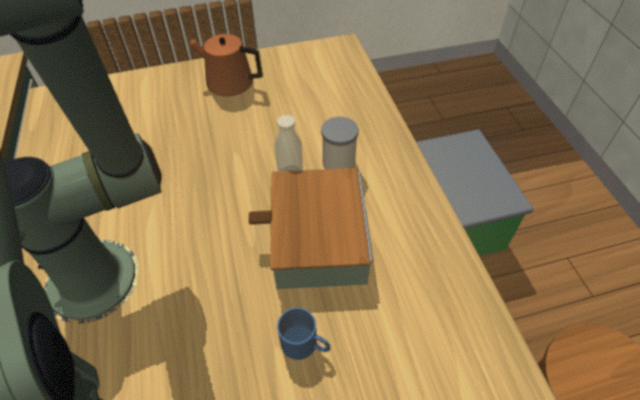

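View pics/wrist0.png

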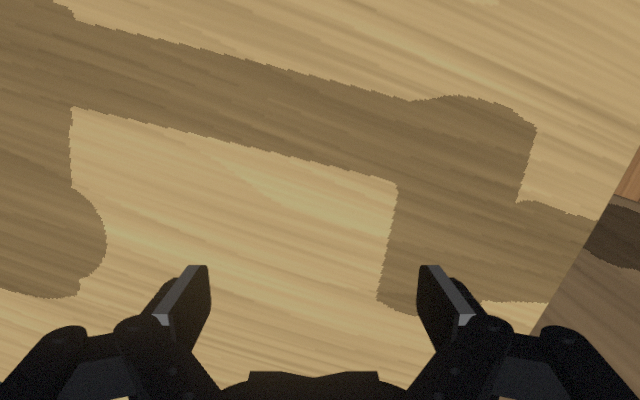

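The scene picture shows the closed bin (lid about 235–352, 165–225) with its handle at (287,160), the mug at (187,205), the bottle at (368,165) and the canister at (394,207). The side picture shows the lid at (272–367, 170–267), its handle at (260,217) and the mug at (298,333). Next I'll get the lid corners by colour and cast rays onto z=100.

```bash
cat > h.py <<'E'
import numpy as np, cv2
from bench import bot, solve_ik, imaging
from scipy.spatial.transform import Rotation as R
def cam(n):
    m=imaging.camera_model(n); return m
def rays(m,uv):
    uv=np.asarray(uv,float).reshape(-1,1,2)
    p=cv2.undistortPoints(uv,m["K"],np.array([m["k1"],0,0,0,0.])).reshape(-1,2)
    d=np.c_[p[:,0],-p[:,1],-np.ones(len(p))]
    return R.from_euler('xyz',m["rotation"]).apply(d)
def onplane(m,uv,z):
    d=rays(m,uv); t=(z-m["position"][2])/d[:,2]
    return m["position"]+d*t[:,None]
def proj(m,P):
    c=R.from_euler('xyz',m["rotation"]).inv().apply(np.atleast_2d(P)-m["position"])
    p=np.c_[c[:,0],-c[:,1]]/-c[:,2:]
    r2=(p**2).sum(1,keepdims=True); p=p*(1+m["k1"]*r2)
    return p@np.diag([m["K"][0,0],m["K"][1,1]])+m["K"][:2,2]
E
python3 - <<'E'
from h import *
for n,roi in [("side",(235,160,380,295)),("scene",(225,150,360,255))]:
    im=cv2.imread(f"pics/{n}0.png"); m=cam(n)
    hsv=cv2.cvtColor(im,cv2.COLOR_BGR2HSV)
    x0,y0,x1,y1=roi
    mask=np.zeros(im.shape[:2],np.uint8)
    sub=cv2.inRange(hsv,(3,110,60),(16,255,210)); mask[y0:y1,x0:x1]=sub[y0:y1,x0:x1]
    op=cv2.morphologyEx(mask,cv2.MORPH_OPEN,np.ones((17,17)))
    c=max(cv2.findContours(op,0,2)[0],key=cv2.contourArea)
    ap=cv2.approxPolyDP(cv2.convexHull(c),6,True).reshape(-1,2)
    print(n,ap.tolist()); print(onplane(m,ap,100).round(1))
    v=im.copy(); v[mask>0]=(255,0,255); cv2.polylines(v,[ap.reshape(-1,1,2)],True,(0,255,0))
    crop=lambda a:cv2.resize(a[y0:y1,x0:x1],None,fx=2.7,fy=2.7,interpolation=0)
    cv2.imwrite(f"pics/{n}_m.png",np.hstack([crop(im),crop(v)]))
E
```

```text
side [[356, 168], [367, 264], [271, 268], [272, 172]]
[[ 708.2   92.4  100. ]
 [ 644.7 -189.8  100. ]
 [ 435.3 -143.8  100. ]
 [ 493.5  136.9  100. ]]
scene [[338, 162], [351, 214], [235, 227], [236, 171]]
[[ 499.2  143.1  100. ]
 [ 709.6   87.   100. ]
 [ 649.1 -185.   100. ]
 [ 432.1 -134.8  100. ]]
```

```bash
ls pics
```

```text
scene0.png
scene_m.png
side0.png
side_m.png
wrist0.png
```

View pics/side_m.png

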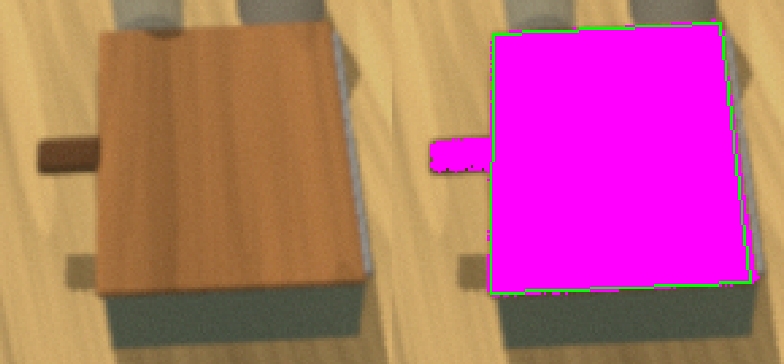

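View pics/scene_m.png

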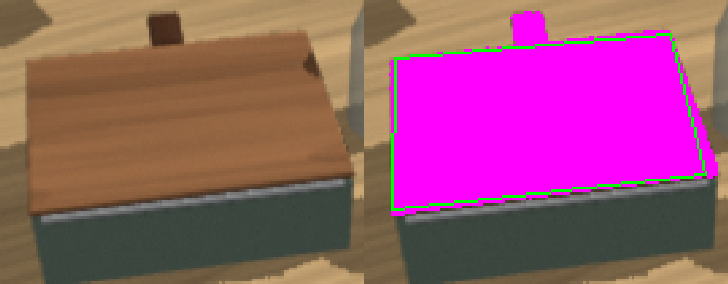

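```bash
python3 - <<'E'
from h import *
# order: FL(+y), BL, BR, FR
side=np.array([[272,172],[356.5,168],[367.5,265],[271,268]])
scene=np.array([[338,162],[351.5,214],[235,228],[235,171]])
model=np.array([[-116,146],[110,146],[110,-146],[-116,-146.]])
for n,uv in [("side",side),("scene",scene),("both",None)]:
    P=onplane(cam(n),uv,100)[:,:2] if uv is not None else (onplane(cam("side"),side,100)+onplane(cam("scene"),scene,100))[:,:2]/2
    a=model-model.mean(0); b=P-P.mean(0)
    rot,_=R.align_vectors(np.c_[b,0*b[:,0]],np.c_[a,0*a[:,0]])
    yaw=rot.as_euler('xyz')[2]
    c,s=np.cos(yaw),np.sin(yaw); M=np.array([[c,-s],[s,c]])
    o=P.mean(0)-M@model.mean(0)
    print(n,"yaw",yaw.round(4),"origin",o.round(1),"res",(P-(model@M.T+o)).round(1).tolist())
    hp=o+M@np.array([-148,0]); print("handle",hp)
# handle blob check: tab end centre & root
for n,roi,T in [("side",(246,205,270,230),1),("scene",(276,150,298,166),1)]:
    im=cv2.imread(f"pics/{n}0.png"); m=cam(n); x0,y0,x1,y1=roi
    g=im[y0:y1,x0:x1]; mk=(g.max(2)<110)
    ys,xs=np.nonzero(mk); pts=np.c_[xs+x0,ys+y0]
    box=cv2.boxPoints(cv2.minAreaRect(pts.astype(np.float32))); print(n,box.tolist()); print(onplane(m,box,104).round(1))
E
```

```text
side yaw -0.2148 origin [573.8 -27.5] res [[2.0, -2.9], [-2.9, 0.3], [-5.1, 1.0], [6.0, 1.6]]
handle [429.16098408   4.06259805]
scene yaw -0.2274 origin [576.1 -23.6] res [[3.2, -1.6], [-6.1, -5.6], [2.1, 4.9], [0.9, 2.3]]
handle [431.90293081   9.72249942]
both yaw -0.2211 origin [574.9 -25.6] res [[2.6, -2.3], [-4.5, -2.6], [-1.5, 3.0], [3.4, 1.9]]
handle [430.52877871   6.89151392]
side [[250.0, 212.0], [269.0, 212.0], [269.0, 223.0], [250.0, 223.0]]
[[416.2  20.  104. ]
 [460.8   7.9 104. ]
 [454.5 -24.3 104. ]
 [410.7 -12.4 104. ]]
scene [[280.0, 155.0], [292.0, 155.0], [292.0, 165.0], [280.0, 165.0]]
[[ 4.097e+02 -3.000e-01  1.040e+02]
 [ 4.228e+02  3.180e+01  1.040e+02]
 [ 4.694e+02  1.640e+01  1.040e+02]
 [ 4.567e+02 -1.470e+01  1.040e+02]]
```

```bash
cat >> h.py <<'E'
ORG=np.array([574.9,-25.6,0.]); YAW=-0.2211
def W(p,org=None,yaw=None):
    o=ORG if org is None else org; y=YAW if yaw is None else yaw
    return o+R.from_euler('z',y).apply(p)
def handle(th):  # bin-frame grip point
    return np.array([110-258*np.cos(th)+6*np.sin(th),0,90+258*np.sin(th)+6*np.cos(th)])
def ball(a): return np.array([-50,-118+125*np.cos(a),65+125*np.sin(a)])
def rot(yawoff=0,tilt=0): # tilt>0: fingers point forward (+x bin) from straight down, in the bin x-z plane (before yaw offset)
    r=R.from_euler('z',YAW)*R.from_euler('y',-tilt)*R.from_euler('z',yawoff)*R.from_euler('x',np.pi)
    return r.as_euler('xyz')
def tcp_for(pw,o,d=19): return np.asarray(pw)+R.from_euler('xyz',o).apply([0,0,d])
E
python3 - <<'E'
from h import *
q0=bot.get_state()['qpos']
for yo in (0,np.pi):
  for tilt in (0,.3,.6):
    for th in (0,.6,1,1.3,1.4,1.5):
      o=rot(yo,tilt); q=solve_ik(tcp_for(W(handle(th)),o),o)
      print(round(yo,2),tilt,th,None if q is None else np.round(q,2))
for yo in (np.pi/2,-np.pi/2):
  for a in (0,.6,1.2,1.71):
      o=rot(yo,0); q=solve_ik(tcp_for(W(ball(a)),o),o)
      print("stay",round(yo,2),a,None if q is None else np.round(q,2))
im=cv2.imread("pics/side0.png"); m=cam("side")
print("mug,bottle,can",onplane(m,[[298,350],[289,172]],0).round(), onplane(m,[[340,130]],138).round(), onplane(m,[[286,121]],205).round())
E
```

```text
0 0 0 [-0.16  0.29 -0.7   0.58  0.   -3.08]
0 0 0.6 [-0.16  0.2  -0.39  0.98  0.   -3.08]
0 0 1 [-0.17  0.3  -0.08  1.19  0.   -3.09]
0 0 1.3 [-0.18  0.43  0.19  1.33  0.   -3.1 ]
0 0 1.4 [-0.18  0.48  0.28  1.37  0.   -3.1 ]
0 0 1.5 [-0.18  0.54  0.38  1.41  0.   -3.1 ]
0 0.3 0 [-0.14  0.15 -0.99  0.14 -0.02 -3.06]
0 0.3 0.6 [-0.15 -0.   -0.67  0.6  -0.02 -3.07]
0 0.3 1 [-0.16  0.08 -0.39  0.8  -0.02 -3.08]
0 0.3 1.3 [-0.17  0.2  -0.18  0.89 -0.02 -3.09]
0 0.3 1.4 [-0.17  0.25 -0.1   0.92 -0.01 -3.09]
0 0.3 1.5 [-0.17  0.3  -0.03  0.94 -0.01 -3.1 ]
0 0.6 0 [-0.12  0.14 -1.28 -0.45 -0.06 -3.06]
0 0.6 0.6 [-0.13 -0.16 -0.96  0.17 -0.05 -3.07]
0 0.6 1 [-0.15 -0.09 -0.7   0.36 -0.04 -3.08]
0 0.6 1.3 [-0.16  0.03 -0.51  0.43 -0.03 -3.09]
0 0.6 1.4 [-0.16  0.07 -0.45  0.45 -0.03 -3.09]
0 0.6 1.5 [-0.17  0.12 -0.39  0.46 -0.03 -3.1 ]
3.14 0 0 [-0.16  0.29 -0.7   0.58  0.    0.07]
3.14 0 0.6 [-0.16  0.2  -0.39  0.98  0.    0.06]
3.14 0 1 [-0.17  0.3  -0.08  1.19  0.    0.05]
3.14 0 1.3 [-0.18  0.43  0.19  1.33  0.    0.04]
3.14 0 1.4 [-0.18  0.48  0.28  1.37  0.    0.04]
3.14 0 1.5 [-0.18  
[... 447 characters left out ...]
15 -0.09 -0.7   0.36 -0.04  0.06]
3.14 0.6 1.3 [-0.16  0.03 -0.51  0.43 -0.03  0.05]
3.14 0.6 1.4 [-0.16  0.07 -0.45  0.45 -0.03  0.05]
3.14 0.6 1.5 [-0.17  0.12 -0.39  0.46 -0.03  0.04]
stay 1.57 0 [-0.15  0.49 -0.48  0.6   0.    1.64]
stay 1.57 0.6 [-0.2   0.39 -0.42  0.76  0.    1.6 ]
stay 1.57 1.2 [-0.31  0.33 -0.38  0.86  0.    1.48]
stay 1.57 1.71 [-0.43  0.32 -0.37  0.88  0.    1.36]
stay -1.57 0 [-0.15  0.49 -0.48  0.6   0.   -1.5 ]
stay -1.57 0.6 [-0.2   0.39 -0.42  0.76  0.   -1.55]
stay -1.57 1.2 [-0.31  0.33 -0.38  0.86  0.   -1.66]
stay -1.57 1.71 [-0.43  0.32 -0.37  0.88  0.   -1.78]
mug,bottle,can [[ 455. -304.    0.]
 [ 550.  214.    0.]] [[696. 203. 138.]] [[552. 203. 205.]]
```

```bash
python3 - <<'E'
from h import *
o=rot(np.pi,0); p=tcp_for(W(handle(0)),o)
bot.move_ptp(p+[0,0,110],o)
m=cam("wrist"); im=imaging.capture("wrist"); cv2.imwrite("pics/w1.png",im)
np.savez("w1.npz",**m)
s=bot.get_state(); print(s['t'],s['tcp_pos'],p,s['contact_force'])
pts=[W(x) for x in ([-170,-17,104],[-170,17,104],[-116,17,104],[-116,-17,104],[-116,146,100],[-116,-146,100])]
print(proj(m,pts).round(1).tolist())
v=im.copy()
for q in proj(m,pts): cv2.circle(v,tuple(int(a) for a in q),3,(0,255,0),1)
cv2.imwrite("pics/w1v.png",v)
E
```

```text
2.2833 [430.84112948   6.14817122 187.09674937] [430.50279266   6.85684075  77.        ] [0.03859067 0.02454104 0.07735635]
[[288.1, 181.3], [340.3, 181.2], [338.7, 257.0], [289.8, 257.1], [516.2, 253.3], [112.1, 253.8]]
```

View pics/w1v.png

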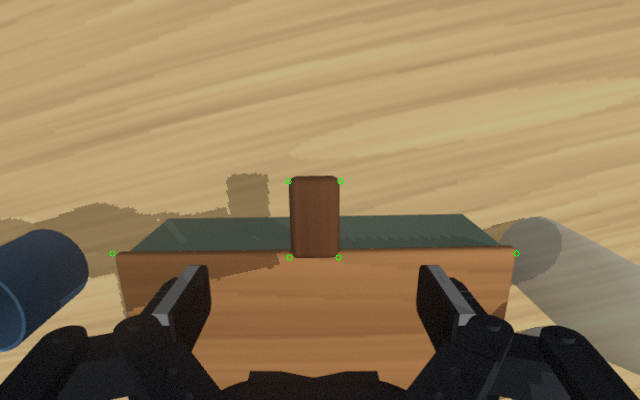

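The wrist view agrees with the estimate to about 2 mm: the tab spans x 290–339, y 178–257, against a predicted 288–340 and 181–257. Now I'll grasp it and lift.

```bash
python3 - <<'E'
from h import *
o=rot(np.pi,0); p=tcp_for(W(handle(0)),o)
bot.movel(p,o,120)
s=bot.get_state(); print(s['t'],s['tcp_pos'],s['contact_force'].round(1))
bot.grip(0.0,30)
s=bot.get_state(); print(s['t'],s['opening'],s['contact_force'].round(1))
for th in np.linspace(0,1.42,9)[1:]:
    bot.movel(tcp_for(W(handle(th)),o),o,110)
    s=bot.get_state(); print(round(th,2),s['t'],s['tcp_pos'].round(1),s['contact_force'].round(1),round(s['opening'],3))
    if np.linalg.norm(s['contact_force'])>25: break
cv2.imwrite("pics/side2.png",imaging.capture("side")); cv2.imwrite("pics/scene2.png",imaging.capture("scene"))
E
```

```text
3.35 [431.03637159   6.70260702  77.4886226 ] [ 0.7  0.6 -0.6]
3.875 0.39258549941017185 [-1.3  0.9  5.6]
0.18 4.4417 [435.6   5.8 122.2] [ 2.4  0.6 -2.1] 0.392
0.36 5.0083 [448.2   3.2 165.8] [ 2.6  1.3 -2.3] 0.394
0.53 5.575 [468.1  -1.  206.6] [ 1.8  4.5 -1.9] 0.394
0.71 6.1417 [494.9  -6.7 243.2] [ 2.2  5.2 -1.3] 0.394
0.89 6.7083 [527.6 -13.5 274.1] [ 1.   7.8 -1.5] 0.394
1.06 7.275 [565.2 -21.4 298.6] [ 2.1  8.8 -2.2] 0.397
1.24 7.8417 [606.6 -30.  316. ] [ 1.5 10.4 -1.6] 0.388
1.42 8.4083 [650.4 -39.2 325.8] [ 2.2 11.8 -1.8] 0.395
```

```bash
python3 - <<'E'
import cv2,numpy as np
a=cv2.imread("pics/side2.png")[100:300,180:420];b=cv2.imread("pics/scene2.png")[40:270,180:430]
cv2.imwrite("pics/c2.png",np.hstack([cv2.resize(a,(400,333)),cv2.resize(b,(400,333))]))
E
```

```text
(no output)
```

View pics/c2.png

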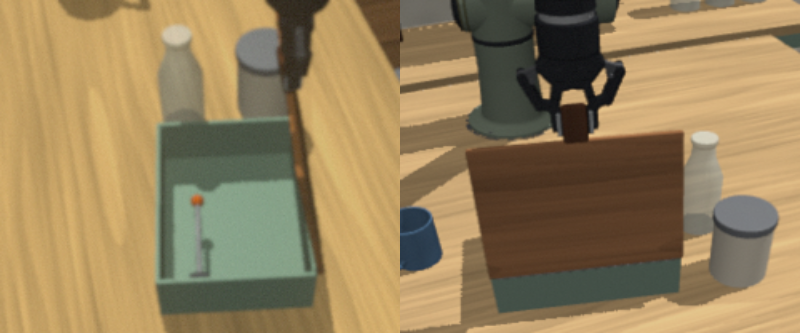

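The lid is near upright, and the stay is visible with its orange ball at (197,200) in the left crop. I'll release, retreat, check the lid holds and measure the ball.

```bash
python3 - <<'E'
from h import *
o=rot(np.pi,0); p=tcp_for(W(handle(1.42)),o)
bot.grip(0.9)
bot.movel(p+[0,0,90],o,150)
im=imaging.capture("side"); cv2.imwrite("pics/side3.png",im)
sc=imaging.capture("scene"); cv2.imwrite("pics/scene3.png",sc)
s=bot.get_state(); print(s['t'],s['tcp_pos'],s['contact_force'])
hsv=cv2.cvtColor(im,cv2.COLOR_BGR2HSV); mk=cv2.inRange(hsv,(3,190,120),(14,255,255)); mk[:, :275]=0; mk[:,335:]=0
ys,xs=np.nonzero(mk[180:260]); print(len(xs), xs.mean(), ys.mean()+180)
print(onplane(cam("side"),[[xs.mean(),ys.mean()+180]],66), W(ball(0)))
# handle tab tip in side view & bin rim corners
v=im.copy()
m=cam("side")
for q in proj(m,[W([x,y,90]) for x in(-110,110) for y in(-145,145)]+[W([110,0,90])+R.from_euler('z',YAW).apply([-226*np.cos(1.42),y,226*np.sin(1.42)]) for y in (-146,146)]): cv2.circle(v,tuple(int(round(a)) for a in q),1,(0,0,255),-1)
cv2.imwrite("pics/side3v.png",cv2.resize(v[80:300,200:440],None,fx=2.7,fy=2.7,interpolation=0))
E
```

```text
9.85 [649.79640296 -42.53371168 415.60822373] [-0.32144553 -0.36849563 -0.26263697]
14 297.7142857142857 219.71428571428572
[[527.30997977  -5.52676251  66.        ]] [527.65228053  -7.80525345  65.        ]
```

View pics/side3v.png

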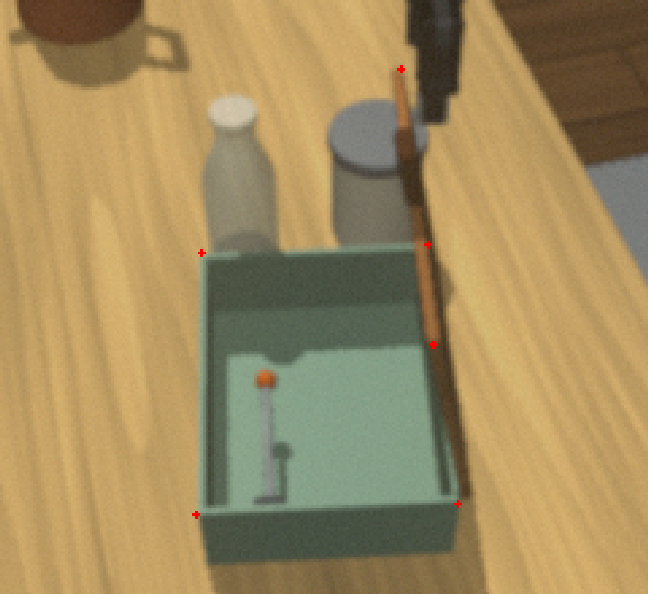

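The lid stayed open at about 1.42 rad, with its predicted edges matching. The ball is within 2.5 mm of the model, at (298,220) in the side picture. I'll refine the bin pose and flip the stay.

```bash
sed -i 's/^ORG=.*/ORG=np.array([574.8,-23.9,0.]); YAW=-0.216/' h.py; python3 - <<'E'
from h import *
o=rot(np.pi/2,0)
p=tcp_for(W(ball(0)),o,18)
c=bot.get_state()['tcp_pos']
up=p.copy(); up[2]=350
oh=rot(np.pi,0)
bot.movel([up[0],up[1],415],oh,220)
bot.move_ptp(p+[0,0,120],o)
bot.grip(0.52)
m=cam("wrist"); im=imaging.capture("wrist"); cv2.imwrite("pics/w4.png",im)
s=bot.get_state(); print(s['t'],s['tcp_pos'],p,s['opening'])
print(proj(m,[W(ball(0))]))
hsv=cv2.cvtColor(im,cv2.COLOR_BGR2HSV); mk=cv2.inRange(hsv,(3,190,110),(16,255,255))
n,l,st,ce=cv2.connectedComponentsWithStats(mk)
for i in range(1,n):
    if st[i,4]>80: print(st[i],ce[i],onplane(m,[ce[i]],65))
E
```

```text
12.45 [527.55664931  -6.35088367 167.19070261] [527.46214217  -6.3464472   47.        ] 0.5224475386214893
[[314.63786975 203.97530504]]
```

View pics/w4.png

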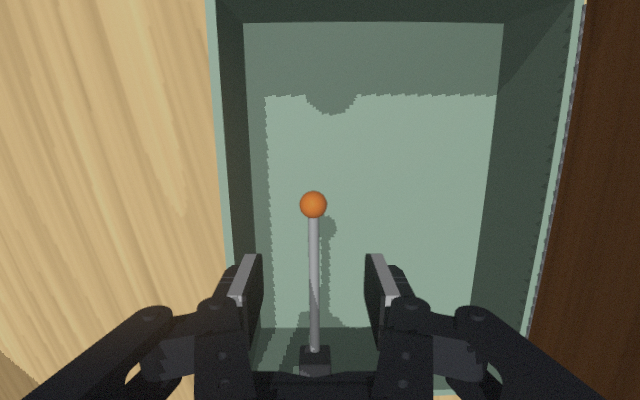

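The ball appears at (313.5,204.5), about 1 px from the prediction and centred between the fingers. Now I'll grip and swing it up.

```bash
python3 - <<'E'
from h import *
o=rot(np.pi/2,0)
P=lambda a: tcp_for(W(ball(a)),o,18)
hit=bot.movel(P(0),o,100,threshold=15)
s=bot.get_state(); print(hit,s['t'],s['tcp_pos'].round(1),s['contact_force'].round(1))
assert not hit
bot.grip(0.0,25)
s=bot.get_state(); print(s['t'],round(s['opening'],3),s['contact_force'].round(1))
for a in np.linspace(0,1.64,8)[1:]:
    bot.movel(P(a),o,90)
    s=bot.get_state(); print(round(a,2),s['t'],s['contact_force'].round(1),round(s['opening'],3))
    if np.linalg.norm(s['contact_force'])>30: break
hit=bot.movel(P(1.74),o,25,threshold=8)
s=bot.get_state(); print(hit,s['t'],s['tcp_pos'].round(1),P(1.71).round(1),s['contact_force'].round(1))
cv2.imwrite("pics/side5.png",imaging.capture("side"));cv2.imwrite("pics/scene5.png",imaging.capture("scene"))
a=cv2.imread("pics/side5.png")[100:300,180:420];b=cv2.imread("pics/scene5.png")[40:270,180:430]
cv2.imwrite("pics/c5.png",np.hstack([cv2.resize(a,(400,333)),cv2.resize(b,(400,333))]))
E
```

```text
False 13.8 [528.   -6.4  47.6] [-0.   0.1 -0.3]
14.15 0.21 [-2.7 -0.1  5.7]
0.23 14.625 [-0.7 -0.1 -0.4] 0.212
0.47 15.1 [ 0.1 -1.5 -1.2] 0.212
0.7 15.575 [ 1.1 -0.1 -1.7] 0.21
0.94 16.05 [ 1.5  0.4 -0.6] 0.21
1.17 16.525 [ 3.7 -1.2 -0.2] 0.212
1.41 17.0 [4.9 0.2 0.6] 0.206
1.64 17.475 [ 5.7 -0.3  1.6] 0.21
False 18.125 [ 497.4 -148.9  170.8] [ 497.  -145.4  170.8] [ 5.4 -0.7  2.8]
```

View pics/c5.png

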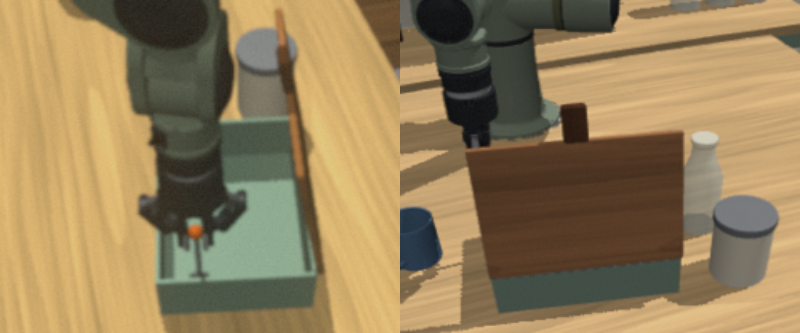

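No stop force felt yet, so I'll creep further until contact.

```bash
python3 - <<'E'
from h import *
o=rot(np.pi/2,0)
P=lambda a: tcp_for(W(ball(a)),o,18)
hit=bot.movel(P(1.84),o,15,threshold=7)
s=bot.get_state(); d=R.from_euler('z',-YAW).apply(s['tcp_pos']-ORG)
print(hit,s['t'],s['tcp_pos'].round(1),d.round(1),np.arccos((d[1]+118)/125),s['contact_force'].round(1))
bot.grip(0.52)
s=bot.get_state()
bot.movel(s['tcp_pos']+[0,0,170],o,180)
m=cam("wrist"); im=imaging.capture("wrist"); cv2.imwrite("pics/w6.png",im)
im=imaging.capture("side"); cv2.imwrite("pics/side6.png",im)
sd=cam("side"); print("wrist/side proj ball(1.71):",proj(m,[W(ball(1.71))]),proj(sd,[W(ball(1.71))]), bot.get_state()['t'])
v=cv2.resize(im[130:330,220:400],None,fx=2.5,fy=2.5); cv2.imwrite("pics/c6.png",np.hstack([v[:400],cv2.resize(cv2.imread("pics/w6.png"),(350,400))]))
E
```

```text
True 18.7083 [ 496.9 -152.7  170. ] [ -48.5 -142.5  170. ] 1.768151546397882 [0.7 2.  2.7]
wrist/side proj ball(1.71): [[312.7016438  178.90300269]] [[296.14815161 240.47725525]] 20.275
```

View pics/c6.png

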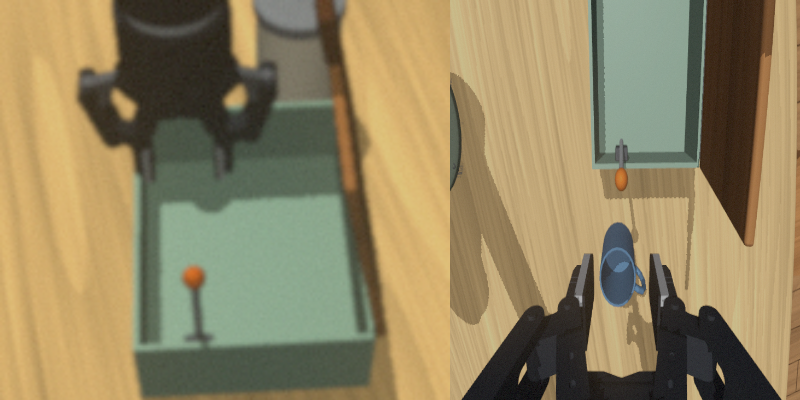

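The stay is at its stop: the ball is at (297.6,240.8) in the side picture (predicted 296.1,240.5) and at about (314,180) in the wrist picture (predicted 313,179). Next I'll regrip the handle.

```bash
python3 - <<'E'
from h import *
o=rot(np.pi,0)
p=tcp_for(W(handle(1.42)),o); print(p)
s=bot.get_state(); c=s['tcp_pos']
bot.movel([c[0],c[1],425],None,200)
bot.grip(0.9)
bot.move_ptp(p+[0,0,95],o)
m=cam("wrist"); im=imaging.capture("wrist"); cv2.imwrite("pics/w7.png",im)
tips=[W(np.array([110-280*np.cos(1.42)+6*np.sin(1.42),y,90+280*np.sin(1.42)])) for y in (-17,17)]
print(proj(m,tips),bot.get_state()['t'])
hit=bot.movel(p,o,100,threshold=10)
s=bot.get_state(); print(hit,s['t'],s['tcp_pos'],s['contact_force'].round(1))
E
```

```text
[650.18041907 -40.4402075  326.97350764]
[[285.34669363 223.64531894]
 [342.75386989 223.59031019]] 22.5083
False 23.6083 [650.51906035 -40.54622777 327.82391905] [ 0.1 -0.1  0.4]
```

View pics/w7.png

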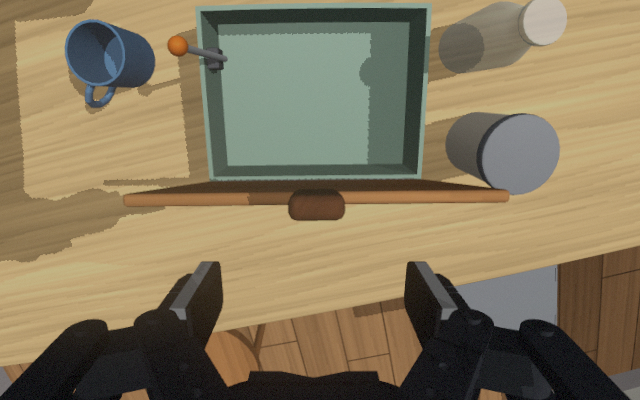

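The tab end is at about (316,206), some 10 mm nearer the robot than predicted, so the lid is at about 1.385 rad. I'll shift to that angle, then grip and lower.

```bash
python3 - <<'E'
from h import *
o=rot(np.pi,0)
P=lambda t: tcp_for(W(handle(t)),o)
bot.movel(P(1.385),o,60,threshold=10)
bot.grip(0.0,30)
s=bot.get_state(); print(s['t'],s['tcp_pos'].round(1),round(s['opening'],3),s['contact_force'].round(1))
for t in np.linspace(1.385,0.70,6)[1:]:
    bot.movel(P(t),o,70)
    s=bot.get_state(); print(round(t,2),s['t'],s['contact_force'].round(1),round(s['opening'],3))
    if np.linalg.norm(s['contact_force'])>30: break
cv2.imwrite("pics/side8.png",imaging.capture("side"));cv2.imwrite("pics/scene8.png",imaging.capture("scene"))
a=cv2.imread("pics/side8.png")[100:300,180:420];b=cv2.imread("pics/scene8.png")[40:270,180:430]
cv2.imwrite("pics/c8.png",np.hstack([cv2.resize(a,(400,333)),cv2.resize(b,(400,333))]))
E
```

```text
24.3667 [641.9 -37.2 325.9] 0.395 [0.9 5.7 0.9]
1.25 25.025 [1.9 6.6 1.7] 0.396
1.11 25.6833 [-0.3  5.3  3.5] 0.399
0.97 26.3417 [-1.   6.1  1.1] 0.392
0.84 27.0 [-1.1  5.1 -0.4] 0.395
0.7 27.6583 [-0.3  3.6 -1.4] 0.392
```

View pics/c8.png

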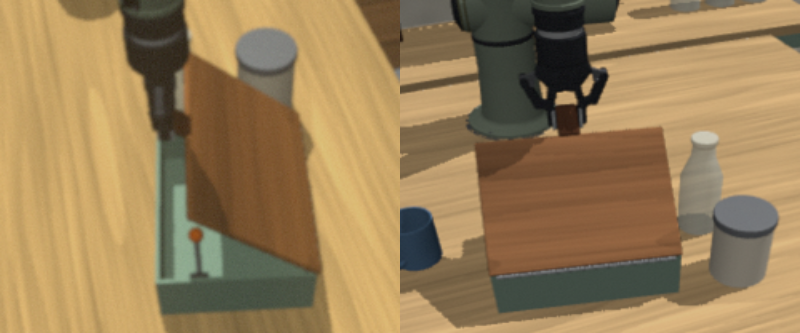

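The lid is at about 0.70 rad, held, with the stay standing under it. Now I'll creep down to contact.

```bash
python3 - <<'E'
from h import *
o=rot(np.pi,0)
P=lambda t: tcp_for(W(handle(t)),o)
for t in (.65,.62,.60,.58,.56,.54):
    hit=bot.movel(P(t),o,20,threshold=5)
    s=bot.get_state(); print(t,hit,s['t'],s['tcp_pos'].round(1),P(t).round(1),s['contact_force'].round(1))
    if hit or s['contact_force'][2]>8: break
cv2.imwrite("pics/side9.png",imaging.capture("side"));cv2.imwrite("pics/scene9.png",imaging.capture("scene"))
a=cv2.imread("pics/side9.png")[100:300,180:420];b=cv2.imread("pics/scene9.png")[40:270,180:430]
cv2.imwrite("pics/c9.png",np.hstack([cv2.resize(a,(400,333)),cv2.resize(b,(400,333))]))
E
```

```text
0.65 False 28.55 [485.   -4.5 231.7] [485.2  -4.2 231.9] [-0.3  0.4 -0.4]
0.62 False 29.0833 [480.2  -3.4 225.5] [480.5  -3.2 225.8] [ 0.3 -3.  -1.9]
0.6 False 29.4917 [477.2  -2.8 221.3] [477.6  -2.6 221.6] [-1.4 -3.  -0.7]
0.58 True 29.7417 [475.9  -2.6 219.3] [474.7  -1.9 217.4] [-0.8 -1.2  2.6]
```

View pics/c9.png

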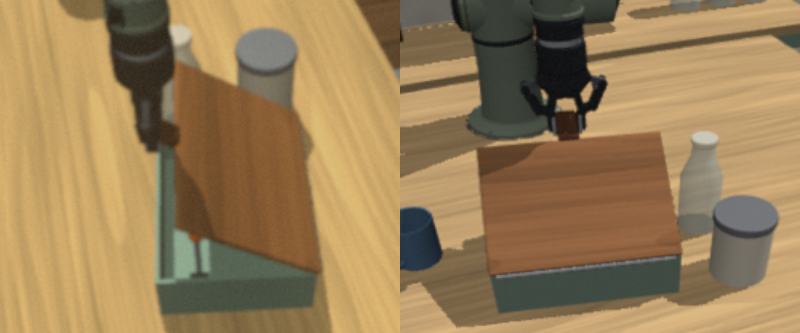

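```bash
python3 - <<'E'
from h import *
o=rot(np.pi,0)
P=lambda t: tcp_for(W(handle(t)),o)
hit=bot.movel(P(.57),o,10,threshold=6)
bot.dwell(.2)
s=bot.get_state(); print(hit,s['t'],s['tcp_pos'].round(1),s['contact_force'].round(1))
E
```

```text
True 30.2833 [475.8  -2.6 219.2] [-0.6 -0.2  5.6]
```

The lid is resting on the stay: further lowering only raised the force (+5.6 N up, no motion). Now I'll release gently and retreat.

```bash
python3 - <<'E'
from h import *
o=rot(np.pi,0)
bot.grip(0.55); 
s=bot.get_state(); print(s['t'],s['contact_force'].round(1),round(s['opening'],2))
bot.grip(0.95)
c=bot.get_state()['tcp_pos']
bot.movel(c+[-15,3,130],o,100)
bot.dwell(.5)
s=bot.get_state(); print(s['t'],s['tcp_pos'].round(1),s['contact_force'].round(1))
cv2.imwrite("pics/side10.png",imaging.capture("side"));cv2.imwrite("pics/scene10.png",imaging.capture("scene"))
a=cv2.imread("pics/side10.png")[100:300,180:420];b=cv2.imread("pics/scene10.png")[40:270,180:430]
cv2.imwrite("pics/c10.png",np.hstack([cv2.resize(a,(400,333)),cv2.resize(b,(400,333))]))
m=cam("side"); L=lambda t:[W([110-226*np.cos(t),y,90+226*np.sin(t)]) for y in(-146,146)]
for t in (.57,.61,.65): print(t,proj(m,L(t)).round(1).tolist())
for x0,y0 in ((270,215),):
    pass
E
```

```text
30.5667 [-0.2 -0.1  0.6] 0.55
32.9583 [4.604e+02 2.000e-01 3.488e+02] [0.  0.1 0.7]
0.57 [[280.9, 239.2], [281.8, 138.8]]
0.61 [[283.1, 237.0], [283.7, 136.5]]
0.65 [[285.4, 234.9], [285.7, 134.2]]
```

View pics/c10.png

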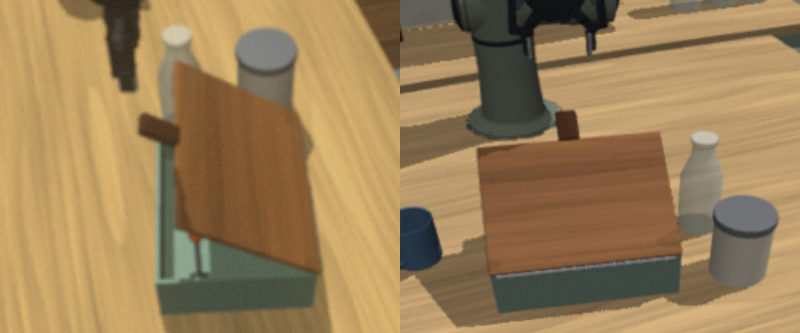

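The lid's near front corner is at about (285,238) in the side picture, which gives about 0.6 rad. It is resting on the ball, and nothing moved after release.

```bash
python3 - <<'E'
from h import *
a=cv2.imread("pics/side10.png").astype(int); b=imaging.capture("side").astype(int)
print("change in bin area",abs(a-b)[160:300,275:380].mean())
i0=cv2.imread("pics/side0.png").astype(int)
print("mug",abs(i0-b)[305:360,275:330].mean(),"canister",abs(i0-b)[118:150,322:358].mean())
print(bot.get_state()['t']); bot.sign_off()
E
```

```text
change in bin area 2.5461678004535147
mug 12.71404958677686 canister 2.65625
33.1083
the job is handed in; nothing more can be done
```

```bash
python3 - <<'E'
import cv2,numpy as np
for n in ("side0","side10"):
    h=cv2.cvtColor(cv2.imread(f"pics/{n}.png"),cv2.COLOR_BGR2HSV)[290:370,260:340]
    ys,xs=np.nonzero(cv2.inRange(h,(100,80,30),(125,255,255))); print(n,len(xs),xs.min(),xs.max(),ys.min(),ys.max())
E
```

```text
side0 563 19 67 19 67
side10 589 19 68 20 67
```

The bread bin is handed in with its lid propped ajar on the raised stay, after 33 s of robot time.

1. **Lid opened:** I gripped the handle and lifted the lid to about 1.4 rad. It held by itself after I let go.
2. **Stay flipped:** I gripped the orange ball and swung it up until I felt the stop. Two cameras put the ball within about 2 px of its predicted place at the stop.
3. **Lid lowered:** I regripped the handle and lowered the lid slowly while holding it. Further lowering then only raised the force (+5.6 N) without moving the lid, so I let go and backed away.

**Last checks:**
- **Lid:** It rests on the ball at about 0.6 rad, and the bin area did not change between two pictures taken just before handing in.
- **Robot:** The gripper was clear, with about 0.7 N on the force reading.
- **Mug:** One check disagreed: a plain picture difference over the mug was high (12.7). Its colour outline matches the first picture to within 1 px, so I put that down to changed shadow and light.
- **Canister:** It showed no change in the pictures.
- **Bottle:** I only compared it by eye in the pictures, and it looked undisturbed.
- **Lid path while opening:** There was a side force of up to 12 N on the handle, from a small error in my first estimate of the bin's angle. I corrected it before flipping the stay.

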